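# Ratchet-clamp a two-part plaster mould

## Robot

A 7-joint arm with a two-finger parallel gripper is mounted at the origin on a cart in front of the work surface, level with it; the furniture and walls round the work are solid. World frame = base frame: x ahead of the robot, y to its left, z up, the work surface at z = 0. Lengths are in m, angles in rad, forces in N, time in s.
With the tool pointing down it reaches from about 0.35 to 0.9 m from the base axis. Payload 7.2 kg.
Tool frame: the origin (TCP) lies between the finger pads; the fingertips stand 8 mm ahead of it and the grasp point (between the pads) lies 11 mm behind it; z points along the fingers, y is the line along which they close (so a half turn about z gives the same grasp; the last joint's range is limited). The gripper opens to 85 mm and grips with 20 to 120 N. Pads are 22 mm wide; open, the fingers measure 114 mm over their backs; the gripper's body (76 mm by 85 mm) begins 54 mm behind the grasp point. The pads swing forward as they close: fully open they stand 13 mm farther back than shut.
Start: joints at [1.057, 0.411, -0.013, 1.596, 0.006, 1.134, -0.082], TCP at [0.269, -0.564, 0.239] pointing down, gripper open.
Joint ranges: [-2.95, 2.95], [-0.29, 1.99], [-1.47, 1.44], [0.14, 2.54], [-1.03, 4.17], [0.13, 1.85], [-2.86, 2.86]. Speed limits (rad/s): [2.39, 2.39, 3.01, 3.01, 3.14, 3.14, 3.14].

## Interface

Orientations are given as a unit quaternion [x, y, z, w].
In Python, from rig import env gives the robot as it stands. The module is installed in compiled form; this text tells all that it offers.
- The arm moves only by the tool arm_command, never from a script. Its argument "increments" is a list of rows, each an object of numbers: "rx", "ry", "rz": the turn, a rotation vector about the world's x, y, z in degrees; "x", "y", "z": the shift along the world's x, y, z in m; "claw": the closure in counts, from 0 (fully open) to 255 (shut). A call has 1 to 12 rows; each row is the pose to reach, as a shift and turn from the pose commanded when the call began; what a row does not reach only later rows make up. A row lasts 1/12 s, in which the tool goes at most 41.7 mm and 7.16 degrees, less where a joint would pass 70% of its speed; a pose out of reach is approached as far as the arm can. A call with a gripper value outside its range is refused whole. The fingers move at their own pace and stop on an object; "grip_force" is the grip in N (left out, the last holds). Time passes only in rows, so rows that repeat a pose let the fingers close. It gives the time, the measured TCP pose, the force, the opening and the grip force at its end, in the units of the state.
- env.observe(): the state, without advancing time (a new reading comes with each control period).
- env.get_image(name): name is "side" or "top" or "wrist"; returns a dict with "img" (400x640x3 uint8, red, green, blue), "intrinsics" (3x3 intrinsics, pixels), "k1" (the pictures are not rectified: a ray, as slopes to the right and down, at radius r is drawn at 1 + k1 r^2 times it, then the intrinsics apply), "position" and "attitude" of the camera in the world; the wrist camera has in their place "T_tool_cam" (4x4, takes a point from camera to tool coordinates, whose origin is the TCP and whose axes are the flange's). Camera axes: x right, y down, z forward; pixel columns grow to the right and rows downward; lengths in m; the calibration is good to about 2 mm. A picture is of the moment at which its call begins: read the wrist's pose just before it. There is no depth.
- env.job_done(): hands the job in; it is judged then, once.
Trained networks look in a picture, given as the dict that the camera call returned (one of the last four; its "shot" number tells which), for a name from the list of things; names that differ only in an ending like _2 or _b are one class to them, and where a whole thing is asked for, a point or a joint stands for the part that bears it (a point fixed in the world has none). Each returns a list of dicts, best first, with "conf" (0 to 1); they miss things now and then, are a little off and sometimes report something else, mostly with a low value. They report only what shows in the picture. A call takes as long as a camera call. They do not tell look-alikes from the thing itself.
- env.look_for(picture, label): "point" ([x, y, z] in m, in world coordinates, good to about 4 mm: the middle of the surface that is visible of it).
- env.landmark_of(picture, label): "point" ([x, y, z] in m, in world coordinates, good to about 4 mm: a listed point, or the origin of a listed thing).
The state is a dict: "time": time; "joint_pos": joint angles; "joint_velocities": joint speeds; "joint_torque": joint torques, N m; "position": TCP position; "eef_rot": TCP orientation; "ft_force": force on the tool from outside, world axes, zero at the start; "wrist_torque": the same for the moment, N m; "finger_gap": finger opening in m; "gripper_force": force on a finger pad.
Only numpy, scipy, OpenCV 4.12 (cv2) and the standard library are available. Lean on these libraries where they do the work, as an engineer would, in place of code of your own. Each camera call takes 0.05 s, during which the arm holds its last target. There are 200 camera calls.

## Task

Close the two-part plaster mould in the ratchet clamp ready for casting: flip the weighted thumb lever of the ratchet's direction pawl over so that it leans towards the mould, then swing the handle back and forth until the jaw has pushed the mould halves tightly together against the fence and the handle turns noticeably stiffer. Stop there, so that the mould is held firmly but not crushed, leave the thumb lever leaning towards the mould, let go of everything, and do not disturb the cups and the bowl.

Things in the scene. Friction and masses are not known exactly. Their poses are not given: they have to be found in the camera images.
- clamp: grey ratchet clamp on a plywood bed (150 x 385 x 12 mm), fixed; gear housing 130 x 118 mm, top 50 mm up; above it a disc with a ring of 20 upright pins, radius 50 mm, tops 70 mm up. Origin: on the table, on the ratchet's vertical axle. z up; y runs along the bed from the housing to jaw, mould and fence; x points from the axle to the pawl when the handle is at 0.
- handle (a joint): level arm that turns about the clamp's vertical axle between stops at -0.55 and 0.55 rad; 0: it points to the clamp's -x; positive: anticlockwise from above (grip goes to the clamp's -y). With the pawl set to tighten, the anticlockwise swing drives the jaw 25 mm per rad; the clockwise one slips over the pins (1 to 3 N at the grip). Up to 0.32 rad of each driving swing is lost.
- grip (a point): middle of the handle's upright round wooden grip, 25 mm thick, 150 mm from the axle, 94 to 165 mm above the table, this point 130 mm; it stands on the 22 mm wide arm (80 to 94 mm up). Can be pushed sideways. Driving takes about 9 N here while the jaw is free, about 1 N more while it pushes the mould, and another 1.7 N per 10 N of squeeze.
- pawl (a joint): direction pawl, a rocker on the handle, on the other side of the axle from the grip: pivot along the arm, 47 mm from the axle, 90 mm up. Its thumb lever falls to either side by its own weight: -0.3 to -0.6 rad leaning to the clamp's -y (handle loosens), 0.3 to 0.6 leaning to +y, the mould (handle tightens); 0 upright. About 1 N tips it past upright.
- pawl_knob (a point): centre of the knob of the thumb lever, 26 mm in diameter and 28 mm long, 60 mm from the pawl's pivot; about 150 mm above the table when it stands upright, about 140 mm when leaning. The lever below it is a 10 mm bar.
- pad: black rubber pad on springs on the moving jaw, 100 x 12 x 50 mm; origin at its centre, 48 mm above the table; its face to the mould is 6 mm ahead along the clamp's y. The jaw stays where it is left. Once the mould is shut the squeeze grows by about 15 N per mm of jaw travel (0.04 rad of handle). Wanted: 10 to 60 N, so stop when the grip takes 4 to 6 N more than with the jaw free.
- fence: fixed grey upright plate 120 mm wide, 75 mm tall on the bed; origin at the bottom middle of its face to the mould, axes like the clamp's.
- mould_near: plaster mould half next to the jaw, loose on the bed, 100 x 45 x 72 mm (clamp x, y, z), about 0.35 kg; origin at the centre of its underside.
- mould_far: plaster mould half next to the fence, the mirror image of the other, same size; origin at the centre of its underside. When the mould is shut the two origins are 45 mm apart.
- cup: brown-red bisque cup, 72 mm wide, 80 mm tall, a bystander; origin at the centre of its underside
- pinch_cup: grey pinch cup, 62 mm wide, 60 mm tall, a bystander; origin at the centre of its underside
- bowl: grey-white bowl, 136 mm wide, 62 mm tall, a bystander; origin at the centre of its underside
Mind the look-alikes: they are no part of the job. What is shaped like the mould_near but orange or pink is not meant.

How it is judged:
By the outcome, as a careful person would: the job done as asked, in the order asked, and still so for the second after the job is handed in, with the robot touching nothing.
It also fails if it takes over 67 s, if anything falls off the work surface, if the arm or the gripper's body presses on something with over 40 N, if the wrist force passes 120 N, or if a joint passes its speed limit or range.

## Working session

There is one attempt and no reset: what is moved stays moved. The work goes in short steps, Python scripts to look and compute and a tool call to move; the robot and the scene stay as the last step left them, time stands still between calls to the robot, and variables do not carry over. Pictures are saved under pics/ and viewed, at most 10 in all, crops included, and the job is handed in when it is done.

Besides the shell and the picture viewer there is one more tool, called after "Emit:" as name(argument=value, ...), one argument or row to a line, values as JSON. arm_command: Moves the arm, as the interface text tells. Its arguments: {"type":"object","properties":{"increments":{"type":"array","items":{"type":"object","properties":{"rx":{"type":"number"},"ry":{"type":"number"},"rz":{"type":"number"},"x":{"type":"number"},"y":{"type":"number"},"z":{"type":"number"},"claw":{"type":"number"}}}},"grip_force":{"type":"number"}},"required":["increments"]}

```bash
mkdir -p pics
cat > h.py <<'E'
from rig import env
import numpy as np, cv2
def shot(n,save=None):
    p=env.get_image(n)
    if save: cv2.imwrite('pics/'+save,p['img'][:,:,::-1])
    return p
def show(p,labels):
    for l in labels:
        for f in (env.landmark_of,env.look_for):
            print(l,f.__name__[:4],[(np.round(d['point'],3).tolist(),round(d['conf'],2)) for d in f(p,l)[:3]])
E
python3 - <<'E'
from h import *
o=env.observe();print(o['time'],o['position'],o['eef_rot'],o['ft_force'])
L=['clamp','grip','pawl_knob','pad','fence','mould_near','mould_far','cup','pinch_cup','bowl']
for n in('top','side'):
    p=shot(n,n+'0.png');print(n,p['position']);show(p,L)
E
```

```text
0.0 [ 0.26926963 -0.5634693   0.23844704] [ 9.75246692e-01  2.21118114e-01 -2.46175491e-04 -7.80384865e-04] [ 0.13653588 -0.12338562  0.31328839]
top [0.33680646 0.16533611 1.67986986]
clamp call [([0.565, 0.17, 0.002], 0.79), ([0.758, -0.191, 0.003], 0.44)]
clamp call [([0.56, 0.231, 0.042], 0.78)]
grip call [([0.423, 0.218, 0.128], 0.8)]
grip call [([0.547, 0.183, 0.096], 0.97)]
pawl_knob call [([0.605, 0.136, 0.143], 0.48), ([0.6, 0.399, 0.012], 0.36)]
pawl_knob call [([0.61, 0.143, 0.146], 0.69)]
pad call [([0.425, 0.214, 0.13], 0.57)]
pad call [([0.583, 0.266, 0.07], 0.42)]
fence call [([0.595, 0.4, 0.013], 0.55), ([0.654, -0.045, 0.003], 0.4)]
fence call [([0.593, 0.41, 0.087], 0.6)]
mould_near call [([0.769, 0.224, -0.005], 0.81), ([0.592, 0.32, 0.01], 0.66), ([0.364, 0.534, -0.002], 0.57)]
mould_near call [([0.363, 0.53, 0.074], 0.88), ([0.587, 0.319, 0.083], 0.81), ([0.764, 0.227, 0.07], 0.63)]
mould_far call [([0.6, 0.377, 0.012], 0.96)]
mould_far call [([0.598, 0.375, 0.084], 0.97)]
cup call [([0.652, -0.046, 0.0], 0.71), ([0.778, 0.07, -0.002], 0.64)]
cup call [([0.659, -
[... 643 characters left out ...]
all []
fence call [([0.594, 0.402, 0.01], 0.8)]
fence call [([0.596, 0.42, 0.049], 0.88)]
mould_near call [([0.582, 0.319, 0.013], 0.95), ([0.77, 0.221, -0.001], 0.76), ([0.364, 0.54, 0.002], 0.55)]
mould_near call [([0.762, 0.242, 0.044], 0.94), ([0.568, 0.322, 0.081], 0.85), ([0.36, 0.555, 0.054], 0.81)]
mould_far call [([0.568, 0.172, 0.003], 0.26)]
mould_far call [([0.584, 0.381, 0.086], 0.76)]
cup call [([0.657, -0.046, -0.005], 0.58)]
cup call [([0.659, -0.027, 0.051], 0.53)]
pinch_cup call [([0.775, 0.065, -0.001], 0.71), ([0.657, -0.046, -0.002], 0.41)]
pinch_cup call [([0.773, 0.082, 0.044], 0.64)]
bowl call [([0.757, -0.195, 0.001], 0.65)]
bowl call [([0.758, -0.197, 0.041], 0.86)]
```

View pics/top0.png

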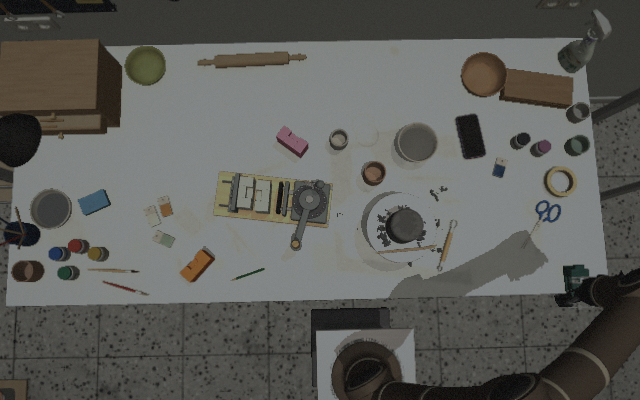

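View pics/side0.png

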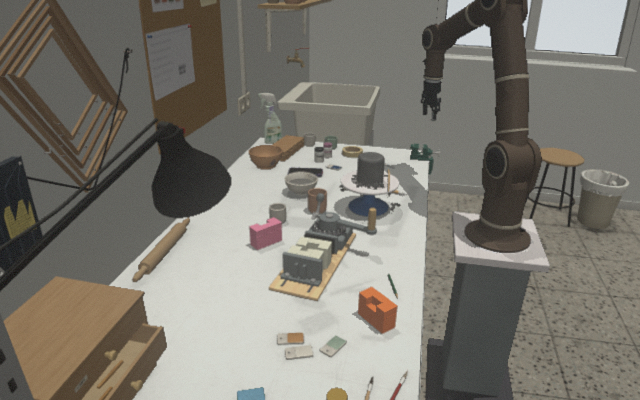

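The top picture shows the clamp at about (275,200), with the grip at (296,243) and the pawl knob near (313,185), leaning away from the mould. The cream mould halves are at (243–265,195). The look-alikes are pink at (292,142) and orange at (198,264). The wheel with clay at (403,224) is an obstacle. I'll check one crop with projected points.

```bash
cat >> h.py <<'E'
from scipy.spatial.transform import Rotation as R
def cam(p):
    a=np.asarray(p['attitude']); Rm=a if a.shape==(3,3) else R.from_quat(a).as_matrix()
    return np.asarray(p['position']),Rm
def proj(p,X):
    c,Rm=cam(p); v=Rm.T@(np.asarray(X)-c); s=v[:2]/v[2]; s=s*(1+p['k1']*(s@s)); K=np.asarray(p['intrinsics']); return K[:2,:2]@s+K[:2,2]
def ray(p,uv,z):
    K=np.asarray(p['intrinsics']); c,Rm=cam(p); d=np.linalg.solve(K[:2,:2],np.array(uv)-K[:2,2]); s=d.copy()
    for _ in range(20): s=d/(1+p['k1']*(s@s))
    w=Rm@np.r_[s,1]; return c+w*(z-c[2])/w[2]
E
python3 - <<'E'
from h import *
p=shot('top'); q=shot('side')
A=np.array([.566,.171]);yaw=-.125
ex=np.array([np.cos(yaw),np.sin(yaw)]);ey=np.array([-ex[1],ex[0]])
for z in(.15,.2,.25): print(z,'clay top view',ray(p,(403,224),z)[:2],'edge',ray(p,(422,224),z)[:2], ray(p,(384,224),z)[:2],'side clay top',ray(q,(371,155),z)[:2])
print(np.round([ray(p,(362,224),.12),ray(p,(440,250),.12)],3))
# line/closest of rays
def pr(cc,uv): a=ray(cc,uv,0);b=ray(cc,uv,.3);return a,(b-a)/np.linalg.norm(b-a)
im=cv2.resize(p['img'][150:270,200:360],None,fx=5,fy=5,interpolation=3)[:,:,::-1].copy()
for n,X in dict(axle=[*A,.07],grip=[.4235,.2165,.13],knob=[.604,.137,.142],near=[.586,.3195,.084],far=[.599,.377,.084],fence=[.595,.401,.087]).items():
    u=(proj(p,X)-[200,150])*5; cv2.drawMarker(im,tuple(int(i) for i in u),(0,0,255),0,14,2); cv2.putText(im,n,tuple(int(i)+6 for i in u),0,.6,(255,0,255),2)
cv2.imwrite('pics/crop.png',im)
E
```

```text
0.15 clay top view [ 0.47444305 -0.11319412] edge [ 0.47311007 -0.17125746] [ 0.47576702 -0.05522578] side clay top [ 0.48459698 -0.27766042]
0.2 clay top view [ 0.46994474 -0.10409105] edge [ 0.46865532 -0.16025673] [ 0.47122544 -0.04801726] side clay top [ 0.47147725 -0.14514253]
0.25 clay top view [ 0.46544643 -0.09498798] edge [ 0.46420058 -0.14925601] [ 0.46668386 -0.04080875] side clay top [ 0.45835752 -0.01262464]
[[ 0.48   0.009  0.12 ]
 [ 0.394 -0.229  0.12 ]]
```

View pics/crop.png

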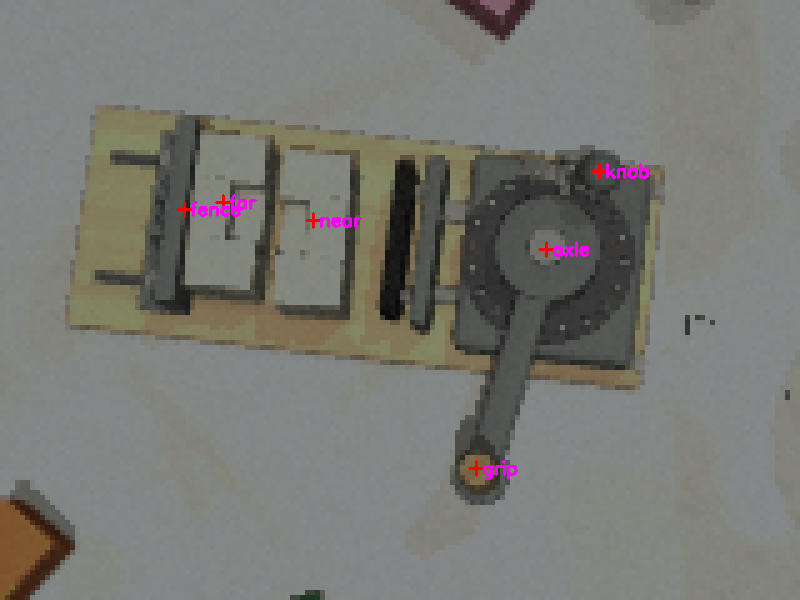

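The crop confirms the points: the knob is at crop (600,172), on the side away from the mould, and the grip is at (476,468). The near half is still apart from the far half. The clay is about 0.2 m tall, so I'll travel at z ≈ 0.32.

Emit:
arm_command(
  increments=[
    {"z": 0.04, "claw": 255},
    {"z": 0.08, "x": 0.01, "y": 0.02, "rz": -3},
    {"z": 0.08, "x": 0.025, "y": 0.05, "rz": -7},
    {"z": 0.08, "x": 0.04, "y": 0.085, "rz": -11},
    {"z": 0.08, "x": 0.058, "y": 0.12, "rz": -15},
    {"z": 0.08, "x": 0.075, "y": 0.155, "rz": -19},
    {"z": 0.08, "x": 0.092, "y": 0.19, "rz": -23},
    {"z": 0.08, "x": 0.11, "y": 0.225, "rz": -27},
    {"z": 0.08, "x": 0.127, "y": 0.26, "rz": -31},
    {"z": 0.08, "x": 0.145, "y": 0.295, "rz": -35},
    {"z": 0.08, "x": 0.162, "y": 0.33, "rz": -39},
    {"z": 0.08, "x": 0.18, "y": 0.365, "rz": -43},
  ],
  grip_force=40,
)

```text
$.increments[0]: bad value
```

Emit:
arm_command(
  increments=[
    {"x": 0, "y": 0, "z": 0.04, "rx": 0, "ry": 0, "rz": 0, "claw": 255},
  ],
  grip_force=40,
)

```text
time: 2.28
position: [0.2678, -0.5607, 0.2721]
eef_rot: [0.975, 0.221, -0.002, -0.006]
ft_force: [-0.2, 0.0, -1.8]
finger_gap: 0.0754
gripper_force: 0.0
```

Emit:
arm_command(
  increments=[
    {"x": 0.01, "y": 0.02, "z": 0.03, "rx": 0, "ry": 0, "rz": -3, "claw": 255},
    {"x": 0.025, "y": 0.05, "z": 0.04, "rx": 0, "ry": 0, "rz": -7, "claw": 255},
    {"x": 0.04, "y": 0.085, "z": 0.04, "rx": 0, "ry": 0, "rz": -11, "claw": 255},
    {"x": 0.058, "y": 0.12, "z": 0.04, "rx": 0, "ry": 0, "rz": -15, "claw": 255},
    {"x": 0.075, "y": 0.155, "z": 0.04, "rx": 0, "ry": 0, "rz": -19, "claw": 255},
    {"x": 0.092, "y": 0.19, "z": 0.04, "rx": 0, "ry": 0, "rz": -23, "claw": 255},
    {"x": 0.11, "y": 0.225, "z": 0.04, "rx": 0, "ry": 0, "rz": -27, "claw": 255},
    {"x": 0.127, "y": 0.26, "z": 0.04, "rx": 0, "ry": 0, "rz": -31, "claw": 255},
    {"x": 0.145, "y": 0.295, "z": 0.04, "rx": 0, "ry": 0, "rz": -35, "claw": 255},
    {"x": 0.162, "y": 0.33, "z": 0.04, "rx": 0, "ry": 0, "rz": -39, "claw": 255},
    {"x": 0.18, "y": 0.365, "z": 0.04, "rx": 0, "ry": 0, "rz": -43, "claw": 255},
    {"x": 0.195, "y": 0.4, "z": 0.04, "rx": 0, "ry": 0, "rz": -43, "claw": 255},
  ],
)

```text
time: 3.28
position: [0.4652, -0.162, 0.3196]
eef_rot: [0.988, -0.154, 0.0, 0.0]
ft_force: [1.1, -1.1, 0.6]
finger_gap: 0.0003
gripper_force: 0.0
```

Emit:
arm_command(
  increments=[
    {"x": 0.017, "y": 0.035, "z": 0, "rx": 0, "ry": 0, "rz": 0, "claw": 255},
    {"x": 0.035, "y": 0.07, "z": 0, "rx": 0, "ry": 0, "rz": 0, "claw": 255},
    {"x": 0.052, "y": 0.105, "z": 0, "rx": 0, "ry": 0, "rz": 0, "claw": 255},
    {"x": 0.07, "y": 0.14, "z": 0, "rx": 0, "ry": 0, "rz": 0, "claw": 255},
    {"x": 0.088, "y": 0.175, "z": 0, "rx": 0, "ry": 0, "rz": 0, "claw": 255},
    {"x": 0.105, "y": 0.21, "z": 0, "rx": 0, "ry": 0, "rz": 0, "claw": 255},
    {"x": 0.12, "y": 0.24, "z": 0, "rx": 0, "ry": 0, "rz": 0, "claw": 255},
    {"x": 0.127, "y": 0.25, "z": 0, "rx": 0, "ry": 0, "rz": 0, "claw": 255},
    {"x": 0.127, "y": 0.25, "z": 0, "rx": 0, "ry": 0, "rz": 0, "claw": 255},
    {"x": 0.127, "y": 0.25, "z": 0, "rx": 0, "ry": 0, "rz": 0, "claw": 255},
  ],
)

```text
time: 4.12
position: [0.5914, 0.0859, 0.3188]
eef_rot: [0.988, -0.151, -0.0, 0.0]
ft_force: [0.2, -0.8, 0.1]
finger_gap: -0.0
gripper_force: 0.0
```

Run:
```python
from h import *
p=shot('wrist','w1.png')
for l in('pawl_knob','clamp'): print(l,[(np.round(d['point'],3).tolist(),round(d['conf'],2)) for d in env.landmark_of(p,l)[:2]])
o=env.observe();print(o['time'],o['position'],o['ft_force'])
```

```text
pawl_knob [([0.605, 0.145, 0.147], 0.93)]
clamp [([0.568, 0.172, -0.0], 0.96)]
4.2667 [0.5912274  0.08395665 0.31944651] [ 0.45023402 -0.29711534  0.06729524]
```

View pics/w1.png

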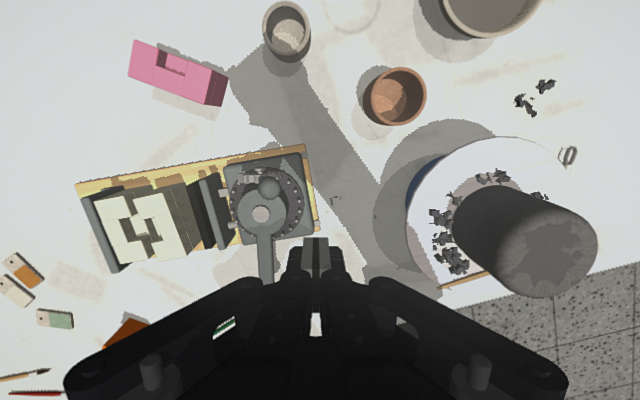

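The wrist view shows the knob at (268,188) in front of the fingers. There is free table between the knob and the cup, and the clay is off to the right. I'll descend behind the knob.

Emit:
arm_command(
  increments=[
    {"x": 0, "y": 0, "z": -0.04, "rx": 0, "ry": 0, "rz": 0, "claw": 255},
    {"x": 0, "y": 0, "z": -0.08, "rx": 0, "ry": 0, "rz": 0, "claw": 255},
    {"x": 0, "y": 0, "z": -0.12, "rx": 0, "ry": 0, "rz": 0, "claw": 255},
    {"x": 0, "y": 0, "z": -0.15, "rx": 0, "ry": 0, "rz": 0, "claw": 255},
    {"x": 0, "y": 0, "z": -0.17, "rx": 0, "ry": 0, "rz": 0, "claw": 255},
    {"x": 0, "y": 0, "z": -0.182, "rx": 0, "ry": 0, "rz": 0, "claw": 255},
    {"x": 0, "y": 0, "z": -0.182, "rx": 0, "ry": 0, "rz": 0, "claw": 255},
    {"x": 0, "y": 0, "z": -0.182, "rx": 0, "ry": 0, "rz": 0, "claw": 255},
  ],
)

```text
time: 4.93
position: [0.5918, 0.0852, 0.138]
eef_rot: [0.988, -0.152, 0.0, 0.0]
ft_force: [-0.4, 0.6, 0.7]
finger_gap: -0.0001
gripper_force: 0.0
```

Emit:
arm_command(
  increments=[
    {"x": 0.003, "y": 0.009, "z": 0, "rx": 0, "ry": 0, "rz": 0, "claw": 255},
    {"x": 0.006, "y": 0.018, "z": 0, "rx": 0, "ry": 0, "rz": 0, "claw": 255},
    {"x": 0.008, "y": 0.025, "z": 0, "rx": 0, "ry": 0, "rz": 0, "claw": 255},
    {"x": 0.01, "y": 0.031, "z": 0, "rx": 0, "ry": 0, "rz": 0, "claw": 255},
    {"x": 0.012, "y": 0.037, "z": 0, "rx": 0, "ry": 0, "rz": 0, "claw": 255},
    {"x": 0.014, "y": 0.043, "z": 0, "rx": 0, "ry": 0, "rz": 0, "claw": 255},
    {"x": 0.016, "y": 0.05, "z": 0, "rx": 0, "ry": 0, "rz": 0, "claw": 255},
    {"x": 0.017, "y": 0.054, "z": 0, "rx": 0, "ry": 0, "rz": 0, "claw": 255},
    {"x": 0.017, "y": 0.054, "z": 0, "rx": 0, "ry": 0, "rz": 0, "claw": 255},
    {"x": 0.017, "y": 0.054, "z": 0, "rx": 0, "ry": 0, "rz": 0, "claw": 255},
  ],
)

```text
time: 5.77
position: [0.6084, 0.1404, 0.1371]
eef_rot: [0.988, -0.151, -0.0, 0.0]
ft_force: [-0.1, -0.4, 0.1]
finger_gap: -0.0002
gripper_force: 0.0
```

Run:
```python
from h import *
p=shot('side','s1.png');q=shot('top')
im=np.hstack([cv2.resize(p['img'][190:290,260:400],None,fx=3,fy=3),cv2.resize(q['img'][150:250,230:350],None,fx=3,fy=3)]);cv2.imwrite('pics/c1.png',im[:,:,::-1])
for s in(p,q):print([(np.round(d['point'],3).tolist(),round(d['conf'],2)) for d in env.landmark_of(s,'pawl_knob')[:2]])
```

```text
[([0.618, 0.191, 0.136], 0.48)]
[([0.6, 0.381, 0.011], 0.66), ([0.589, 0.321, 0.011], 0.58)]
```

View pics/c1.png

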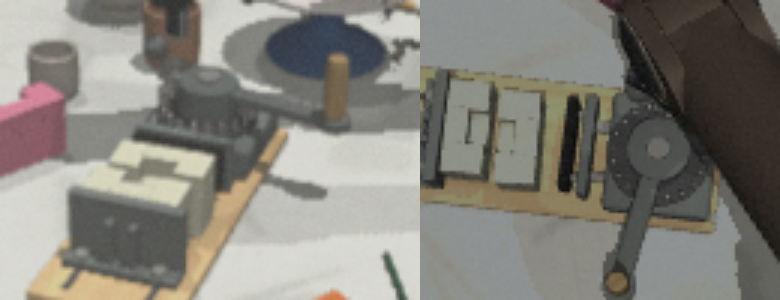

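The side crop shows the knob at (155,50), now on the mould side. The network agrees: y = 0.191, a lean of about +0.5. I'll back off, rise and go above the grip.

Emit:
arm_command(
  increments=[
    {"x": -0.006, "y": -0.02, "z": 0.005, "rx": 0, "ry": 0, "rz": 0, "claw": 255},
    {"x": -0.008, "y": -0.025, "z": 0.04, "rx": 0, "ry": 0, "rz": 0, "claw": 255},
    {"x": -0.008, "y": -0.025, "z": 0.08, "rx": 0, "ry": 0, "rz": 0, "claw": 255},
    {"x": -0.02, "y": -0.02, "z": 0.11, "rx": 0, "ry": 0, "rz": 0, "claw": 110},
    {"x": -0.05, "y": 0, "z": 0.12, "rx": 0, "ry": 0, "rz": 0, "claw": 110},
    {"x": -0.085, "y": 0.02, "z": 0.12, "rx": 0, "ry": 0, "rz": 0, "claw": 110},
    {"x": -0.12, "y": 0.04, "z": 0.12, "rx": 0, "ry": 0, "rz": 0, "claw": 110},
    {"x": -0.155, "y": 0.06, "z": 0.12, "rx": 0, "ry": 0, "rz": 0, "claw": 110},
    {"x": -0.185, "y": 0.076, "z": 0.12, "rx": 0, "ry": 0, "rz": 0, "claw": 110},
    {"x": -0.185, "y": 0.076, "z": 0.12, "rx": 0, "ry": 0, "rz": 0, "claw": 110},
    {"x": -0.185, "y": 0.076, "z": 0.12, "rx": 0, "ry": 0, "rz": 0, "claw": 110},
  ],
)

```text
time: 6.88
position: [0.4223, 0.2168, 0.258]
eef_rot: [0.989, -0.15, 0.001, -0.0]
ft_force: [0.0, -0.6, -0.5]
finger_gap: 0.0485
gripper_force: 0.0
```

Run:
```python
from h import *
o=env.observe();print(o['time'],o['position'],o['eef_rot'],o['ft_force'],o['finger_gap'])
p=shot('wrist','w2.png');q=shot('side')
for s in(p,q):
  for l in('pawl_knob','grip','pad'):print(l,[(np.round(d['point'],3).tolist(),round(d['conf'],2)) for d in env.landmark_of(s,l)[:2]])
```

```text
6.8833 [0.42234902 0.21682262 0.25799474] [ 9.88644117e-01 -1.50273838e-01  7.62821220e-04 -4.56047080e-05] [ 0.03265057 -0.55237393 -0.48720276] 0.04848493798055907
pawl_knob []
grip [([0.422, 0.211, 0.13], 0.57)]
pad [([0.58, 0.264, 0.048], 0.88)]
pawl_knob [([0.621, 0.191, 0.132], 0.49)]
grip [([0.424, 0.22, 0.131], 0.82), ([0.618, 0.191, 0.133], 0.35)]
pad [([0.578, 0.271, 0.049], 0.55)]
```

View pics/w2.png

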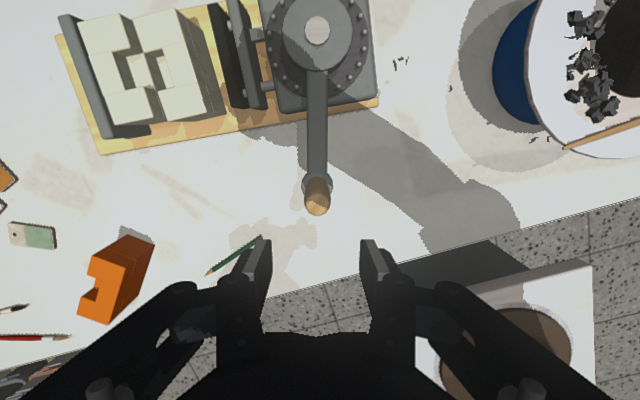

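The wrist view shows the grip at (317,195), centred between the fingers. I'll descend, narrow the fingers and compute the arc tables.

Emit:
arm_command(
  increments=[
    {"x": 0.001, "y": 0, "z": -0.04, "rx": 0, "ry": 0, "rz": 0, "claw": 110},
    {"x": 0.001, "y": 0, "z": -0.08, "rx": 0, "ry": 0, "rz": 0, "claw": 110},
    {"x": 0.001, "y": 0, "z": -0.11, "rx": 0, "ry": 0, "rz": 0, "claw": 110},
    {"x": 0.001, "y": 0, "z": -0.125, "rx": 0, "ry": 0, "rz": 0, "claw": 130},
    {"x": 0.001, "y": 0, "z": -0.125, "rx": 0, "ry": 0, "rz": 0, "claw": 156},
    {"x": 0.001, "y": 0, "z": -0.125, "rx": 0, "ry": 0, "rz": 0, "claw": 156},
    {"x": 0.001, "y": 0, "z": -0.125, "rx": 0, "ry": 0, "rz": 0, "claw": 156},
  ],
  grip_force=60,
)

```text
time: 7.87
position: [0.4253, 0.2166, 0.1334]
eef_rot: [0.988, -0.152, 0.001, -0.0]
ft_force: [0.3, 0.4, 0.2]
finger_gap: 0.0333
gripper_force: 0.0
```

```bash
cat >> h.py <<'E'
A=np.array([.567,.1715]); Q0=np.deg2rad(172.8)
P=lambda h:A+.150*np.array([np.cos(Q0+h),np.sin(Q0+h)])
def arc(h0,h1,n):
    for h in np.linspace(h0,h1,n+1)[1:]:
        d=P(h)-P(h0); print(round(h,3),np.round(d,3).tolist(),round(np.degrees(h-h0),1))
def hnow():
    o=env.observe(); d=o['position'][:2]-A; h=np.arctan2(d[1],d[0])%(2*np.pi)-Q0; t=np.array([-np.sin(Q0+h),np.cos(Q0+h)])
    return o['time'],round(h,3),'r',round(np.hypot(*d),4),'Ftan',round(float(o['ft_force'][:2]@t),2),'F',np.round(o['ft_force'],1),'gap',round(o['finger_gap'],4)
E
python3 - <<'E'
from h import *
print(hnow())
arc(-.19,.52,11);arc(.52,-.52,12);arc(-.52,.52,12)
E
```

```text
(7.8667, np.float64(-0.182), 'r', np.float64(0.1487), 'Ftan', -0.44, 'F', array([0.3, 0.4, 0.2]), 'gap', 0.0333)
-0.125 [-0.003, -0.009] 3.7
-0.061 [-0.005, -0.019] 7.4
0.004 [-0.006, -0.028] 11.1
0.068 [-0.007, -0.038] 14.8
0.133 [-0.007, -0.048] 18.5
0.197 [-0.007, -0.057] 22.2
0.262 [-0.006, -0.067] 25.9
0.326 [-0.004, -0.076] 29.6
0.391 [-0.002, -0.086] 33.3
0.455 [0.001, -0.095] 37.0
0.52 [0.004, -0.104] 40.7
0.433 [-0.004, 0.012] -5.0
0.347 [-0.008, 0.025] -9.9
0.26 [-0.01, 0.038] -14.9
0.173 [-0.011, 0.05] -19.9
0.087 [-0.011, 0.063] -24.8
0.0 [-0.01, 0.076] -29.8
-0.087 [-0.008, 0.089] -34.8
-0.173 [-0.005, 0.102] -39.7
-0.26 [-0.0, 0.114] -44.7
-0.347 [0.005, 0.126] -49.7
-0.433 [0.011, 0.137] -54.6
-0.52 [0.019, 0.148] -59.6
-0.433 [-0.007, -0.011] 5.0
-0.347 [-0.014, -0.022] 9.9
-0.26 [-0.019, -0.034] 14.9
-0.173 [-0.024, -0.046] 19.9
-0.087 [-0.027, -0.059] 24.8
0.0 [-0.029, -0.071] 29.8
0.087 [-0.03, -0.084] 34.8
0.173 [-0.03, -0.097] 39.7
0.26 [-0.029, -0.11] 44.7
0.347 [-0.027, -0.123] 49.7
0.433 [-0.023, -0.136] 54.6
0.52 [-0.019, -0.148] 59.6
```

Emit:
arm_command(
  increments=[
    {"x": -0.003, "y": -0.009, "z": 0, "rx": 0, "ry": 0, "rz": 3.7, "claw": 156},
    {"x": -0.005, "y": -0.019, "z": 0, "rx": 0, "ry": 0, "rz": 7.4, "claw": 156},
    {"x": -0.006, "y": -0.028, "z": 0, "rx": 0, "ry": 0, "rz": 11.1, "claw": 156},
    {"x": -0.007, "y": -0.038, "z": 0, "rx": 0, "ry": 0, "rz": 14.8, "claw": 156},
    {"x": -0.007, "y": -0.048, "z": 0, "rx": 0, "ry": 0, "rz": 18.5, "claw": 156},
    {"x": -0.007, "y": -0.057, "z": 0, "rx": 0, "ry": 0, "rz": 22.2, "claw": 156},
    {"x": -0.006, "y": -0.067, "z": 0, "rx": 0, "ry": 0, "rz": 25.9, "claw": 156},
  ],
)

```text
time: 8.45
position: [0.4193, 0.1519, 0.1342]
eef_rot: [0.997, 0.076, 0.002, -0.002]
ft_force: [-1.8, 9.0, -3.2]
finger_gap: 0.0332
gripper_force: 4.7
```

```bash
python3 -c "
from h import *
print(hnow())"
```

```text
(8.45, np.float64(0.257), 'r', np.float64(0.149), 'Ftan', -9.2, 'F', array([-1.8,  9. , -3.2]), 'gap', 0.0332)
```

Emit:
arm_command(
  increments=[
    {"x": 0.002, "y": -0.009, "z": 0, "rx": 0, "ry": 0, "rz": 3.7, "claw": 156},
    {"x": 0.004, "y": -0.019, "z": 0, "rx": 0, "ry": 0, "rz": 7.4, "claw": 156},
    {"x": 0.007, "y": -0.028, "z": 0, "rx": 0, "ry": 0, "rz": 11.1, "claw": 156},
    {"x": 0.01, "y": -0.037, "z": 0, "rx": 0, "ry": 0, "rz": 14.8, "claw": 156},
  ],
)

```text
time: 8.78
position: [0.4291, 0.1145, 0.1342]
eef_rot: [0.979, 0.204, 0.002, -0.001]
ft_force: [-1.5, 9.2, -0.8]
finger_gap: 0.0328
gripper_force: 4.6
```

```bash
python3 -c "
from h import *
print(hnow())
p=shot('side')
for l in('pawl_knob','grip','pad','mould_near'):print(l,[(np.round(d['point'],3).tolist(),round(d['conf'],2)) for d in env.landmark_of(p,l)[:2]])"
```

```text
(8.7833, np.float64(0.518), 'r', np.float64(0.1492), 'Ftan', -9.05, 'F', array([-1.5,  9.2, -0.8]), 'gap', 0.0328)
pawl_knob [([0.594, 0.219, 0.131], 0.59)]
grip [([0.43, 0.12, 0.132], 0.58)]
pad [([0.582, 0.285, 0.051], 0.44)]
mould_near [([0.581, 0.317, 0.014], 0.97), ([0.362, 0.538, -0.0], 0.89)]
```

Free-jaw force is 9.1 N and the pad advanced about 14 mm. Now the return swing.

Emit:
arm_command(
  increments=[
    {"x": -0.004, "y": 0.012, "z": 0, "rx": 0, "ry": 0, "rz": -5, "claw": 156},
    {"x": -0.008, "y": 0.025, "z": 0, "rx": 0, "ry": 0, "rz": -9.9, "claw": 156},
    {"x": -0.01, "y": 0.038, "z": 0, "rx": 0, "ry": 0, "rz": -14.9, "claw": 156},
    {"x": -0.011, "y": 0.05, "z": 0, "rx": 0, "ry": 0, "rz": -19.9, "claw": 156},
    {"x": -0.011, "y": 0.063, "z": 0, "rx": 0, "ry": 0, "rz": -24.8, "claw": 156},
    {"x": -0.01, "y": 0.076, "z": 0, "rx": 0, "ry": 0, "rz": -29.8, "claw": 156},
    {"x": -0.008, "y": 0.089, "z": 0, "rx": 0, "ry": 0, "rz": -34.8, "claw": 156},
    {"x": -0.005, "y": 0.102, "z": 0, "rx": 0, "ry": 0, "rz": -39.7, "claw": 156},
    {"x": 0, "y": 0.114, "z": 0, "rx": 0, "ry": 0, "rz": -44.7, "claw": 156},
    {"x": 0.005, "y": 0.126, "z": 0, "rx": 0, "ry": 0, "rz": -49.7, "claw": 156},
    {"x": 0.011, "y": 0.137, "z": 0, "rx": 0, "ry": 0, "rz": -54.6, "claw": 156},
    {"x": 0.019, "y": 0.148, "z": 0, "rx": 0, "ry": 0, "rz": -59.6, "claw": 156},
  ],
)

```text
time: 10.03
position: [0.4457, 0.2569, 0.1323]
eef_rot: [0.953, -0.302, -0.001, 0.001]
ft_force: [-2.3, -0.8, -2.0]
finger_gap: 0.0332
gripper_force: 1.1
```

```bash
python3 -c "
from h import *
print(hnow())
p=shot('side')
for l in('pawl_knob','grip','pad'):print(l,[(np.round(d['point'],3).tolist(),round(d['conf'],2)) for d in env.landmark_of(p,l)[:2]])"
```

```text
(10.0333, np.float64(-0.488), 'r', np.float64(0.1484), 'Ftan', 2.01, 'F', array([-2.3, -0.8, -2. ]), 'gap', 0.0332)
pawl_knob [([0.613, 0.165, 0.14], 0.61), ([0.581, 0.285, 0.049], 0.44)]
grip [([0.441, 0.253, 0.131], 0.73)]
pad [([0.58, 0.285, 0.05], 0.55)]
```

Emit:
arm_command(
  increments=[
    {"x": -0.007, "y": -0.011, "z": 0, "rx": 0, "ry": 0, "rz": 5, "claw": 156},
    {"x": -0.014, "y": -0.022, "z": 0, "rx": 0, "ry": 0, "rz": 9.9, "claw": 156},
    {"x": -0.019, "y": -0.034, "z": 0, "rx": 0, "ry": 0, "rz": 14.9, "claw": 156},
    {"x": -0.024, "y": -0.046, "z": 0, "rx": 0, "ry": 0, "rz": 19.9, "claw": 156},
    {"x": -0.027, "y": -0.059, "z": 0, "rx": 0, "ry": 0, "rz": 24.8, "claw": 156},
    {"x": -0.029, "y": -0.071, "z": 0, "rx": 0, "ry": 0, "rz": 29.8, "claw": 156},
    {"x": -0.03, "y": -0.084, "z": 0, "rx": 0, "ry": 0, "rz": 34.8, "claw": 156},
    {"x": -0.03, "y": -0.097, "z": 0, "rx": 0, "ry": 0, "rz": 39.7, "claw": 156},
  ],
)

```text
time: 10.9
position: [0.416, 0.161, 0.1325]
eef_rot: [0.999, 0.044, 0.002, -0.001]
ft_force: [4.9, 8.9, -4.0]
finger_gap: 0.0332
gripper_force: 4.4
```

```bash
python3 -c "
from h import *
print(hnow())
arc(.173,.52,7)
p=shot('side')
for l in('pad','mould_near'):print(l,[(np.round(d['point'],3).tolist(),round(d['conf'],2)) for d in env.landmark_of(p,l)[:2]])"
```

```text
(10.9, np.float64(0.195), 'r', np.float64(0.1514), 'Ftan', -8.58, 'F', array([ 4.9,  8.9, -4. ]), 'gap', 0.0332)
0.223 [0.001, -0.007] 2.8
0.272 [0.001, -0.015] 5.7
0.322 [0.003, -0.022] 8.5
0.371 [0.004, -0.029] 11.4
0.421 [0.006, -0.037] 14.2
0.47 [0.009, -0.044] 17.0
0.52 [0.011, -0.051] 19.9
pad []
mould_near [([0.771, 0.221, -0.001], 0.88), ([0.582, 0.319, 0.015], 0.85)]
```

Emit:
arm_command(
  increments=[
    {"x": 0.002, "y": -0.007, "z": 0, "rx": 0, "ry": 0, "rz": 2.8, "claw": 156},
    {"x": 0.003, "y": -0.015, "z": 0, "rx": 0, "ry": 0, "rz": 5.7, "claw": 156},
    {"x": 0.005, "y": -0.022, "z": 0, "rx": 0, "ry": 0, "rz": 8.5, "claw": 156},
    {"x": 0.006, "y": -0.029, "z": 0, "rx": 0, "ry": 0, "rz": 11.4, "claw": 156},
  ],
)

```text
time: 11.38
position: [0.4206, 0.1331, 0.1323]
eef_rot: [0.99, 0.141, -0.0, -0.0]
ft_force: [-1.5, 9.2, 1.8]
finger_gap: 0.0334
gripper_force: 4.7
```

Emit:
arm_command(
  increments=[
    {"x": 0.002, "y": -0.008, "z": 0, "rx": 0, "ry": 0, "rz": 2.8, "claw": 156},
    {"x": 0.005, "y": -0.015, "z": 0, "rx": 0, "ry": 0, "rz": 5.6, "claw": 156},
    {"x": 0.007, "y": -0.022, "z": 0, "rx": 0, "ry": 0, "rz": 8.5, "claw": 156},
  ],
)

```text
time: 11.63
position: [0.428, 0.1111, 0.1323]
eef_rot: [0.977, 0.214, 0.0, -0.0]
ft_force: [1.0, 9.4, 1.0]
finger_gap: 0.0332
gripper_force: 4.6
```

```bash
python3 -c "
from h import *
print(hnow())
p=shot('side')
for l in('pad','mould_near','mould_far'):print(l,[(np.round(d['point'],3).tolist(),round(d['conf'],2)) for d in env.landmark_of(p,l)[:2]])"
```

```text
(11.6333, np.float64(0.535), 'r', np.float64(0.1516), 'Ftan', -8.22, 'F', array([1. , 9.4, 1. ]), 'gap', 0.0332)
pad []
mould_near [([0.364, 0.536, 0.001], 0.88), ([0.584, 0.322, 0.012], 0.79)]
mould_far [([0.661, -0.047, -0.001], 0.28)]
```

```bash
python3 -c "
from h import *
p=shot('side');q=shot('top')
im=np.hstack([cv2.resize(p['img'][190:300,260:400],None,fx=3,fy=3),cv2.resize(q['img'][150:260,210:330],None,fx=3,fy=3)]);cv2.imwrite('pics/c2.png',im[:,:,::-1])
for l in('pad','mould_near','mould_far'):print(l,[(np.round(d['point'],3).tolist(),round(d['conf'],2)) for d in env.landmark_of(q,l)[:2]])"
```

```text
pad [([0.588, 0.297, 0.046], 0.49)]
mould_near [([0.59, 0.324, 0.012], 0.89), ([0.363, 0.535, -0.002], 0.76)]
mould_far [([0.599, 0.379, 0.008], 0.56)]
```

View pics/c2.png

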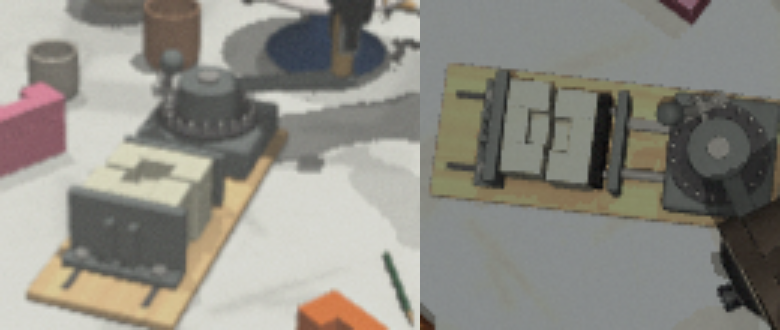

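The crops show the pad touching the near half, with a gap of about 10 mm left between the halves and the knob still on the mould side. One more stroke is needed.

Emit:
arm_command(
  increments=[
    {"x": -0.004, "y": 0.012, "z": 0, "rx": 0, "ry": 0, "rz": -5, "claw": 156},
    {"x": -0.007, "y": 0.025, "z": 0, "rx": 0, "ry": 0, "rz": -9.9, "claw": 156},
    {"x": -0.009, "y": 0.038, "z": 0, "rx": 0, "ry": 0, "rz": -14.9, "claw": 156},
    {"x": -0.01, "y": 0.05, "z": 0, "rx": 0, "ry": 0, "rz": -19.9, "claw": 156},
    {"x": -0.01, "y": 0.063, "z": 0, "rx": 0, "ry": 0, "rz": -24.8, "claw": 156},
    {"x": -0.009, "y": 0.076, "z": 0, "rx": 0, "ry": 0, "rz": -29.8, "claw": 156},
    {"x": -0.007, "y": 0.089, "z": 0, "rx": 0, "ry": 0, "rz": -34.8, "claw": 156},
    {"x": -0.004, "y": 0.102, "z": 0, "rx": 0, "ry": 0, "rz": -39.7, "claw": 156},
    {"x": 0.001, "y": 0.114, "z": 0, "rx": 0, "ry": 0, "rz": -44.7, "claw": 156},
    {"x": 0.006, "y": 0.126, "z": 0, "rx": 0, "ry": 0, "rz": -49.7, "claw": 156},
    {"x": 0.012, "y": 0.137, "z": 0, "rx": 0, "ry": 0, "rz": -54.6, "claw": 156},
    {"x": 0.02, "y": 0.148, "z": 0, "rx": 0, "ry": 0, "rz": -59.6, "claw": 156},
  ],
)

```text
time: 13.08
position: [0.4468, 0.2564, 0.1312]
eef_rot: [0.953, -0.304, -0.002, 0.002]
ft_force: [-2.5, -0.3, -0.2]
finger_gap: 0.0332
gripper_force: 0.9
```

Emit:
arm_command(
  increments=[
    {"x": -0.007, "y": -0.011, "z": 0, "rx": 0, "ry": 0, "rz": 5, "claw": 156},
    {"x": -0.014, "y": -0.022, "z": 0, "rx": 0, "ry": 0, "rz": 9.9, "claw": 156},
    {"x": -0.019, "y": -0.034, "z": 0, "rx": 0, "ry": 0, "rz": 14.9, "claw": 156},
    {"x": -0.024, "y": -0.046, "z": 0, "rx": 0, "ry": 0, "rz": 19.9, "claw": 156},
    {"x": -0.027, "y": -0.059, "z": 0, "rx": 0, "ry": 0, "rz": 24.8, "claw": 156},
  ],
)

```text
time: 13.5
position: [0.4205, 0.1986, 0.1318]
eef_rot: [0.996, -0.088, -0.0, 0.0]
ft_force: [1.2, 9.2, -7.1]
finger_gap: 0.0329
gripper_force: 4.6
```

```bash
python3 -c "
from h import *
print(hnow())
p=shot('side');q=shot('top')
for s in(p,q):
 for l in('mould_near','mould_far'):print(l,[(np.round(d['point'],3).tolist(),round(d['conf'],2)) for d in env.landmark_of(s,l)[:2]])"
```

```text
(13.5, np.float64(-0.057), 'r', np.float64(0.1489), 'Ftan', -9.31, 'F', array([ 1.2,  9.2, -7.1]), 'gap', 0.0329)
mould_near [([0.584, 0.326, 0.013], 0.95), ([0.772, 0.22, 0.0], 0.89)]
mould_far []
mould_near [([0.588, 0.324, 0.011], 0.92), ([0.771, 0.223, -0.005], 0.75)]
mould_far [([0.602, 0.377, 0.014], 0.63)]
```

Emit:
arm_command(
  increments=[
    {"x": -0.001, "y": -0.008, "z": 0, "rx": 0, "ry": 0, "rz": 2.9, "claw": 156},
    {"x": -0.002, "y": -0.015, "z": 0, "rx": 0, "ry": 0, "rz": 5.7, "claw": 156},
  ],
)

```text
time: 13.97
position: [0.4197, 0.1856, 0.1318]
eef_rot: [0.999, -0.039, 0.0, -0.001]
ft_force: [2.3, 9.0, -5.5]
finger_gap: 0.0329
gripper_force: 4.8
```

Emit:
arm_command(
  increments=[
    {"x": 0, "y": -0.008, "z": 0, "rx": 0, "ry": 0, "rz": 2.9, "claw": 156},
    {"x": -0.001, "y": -0.015, "z": 0, "rx": 0, "ry": 0, "rz": 5.7, "claw": 156},
  ],
)

```text
time: 14.13
position: [0.4188, 0.1705, 0.1318]
eef_rot: [1.0, 0.011, 0.0, -0.001]
ft_force: [3.8, 9.8, -6.1]
finger_gap: 0.0331
gripper_force: 4.7
```

```bash
python3 -c "
from h import *
print(hnow())
p=shot('side');q=shot('top')
for s in(p,q):
 for l in('mould_near','pad'):print(l,[(np.round(d['point'],3).tolist(),round(d['conf'],2)) for d in env.landmark_of(s,l)[:2]])
print(hnow())"
```

```text
(14.1333, np.float64(0.132), 'r', np.float64(0.1482), 'Ftan', -9.82, 'F', array([ 3.8,  9.8, -6.1]), 'gap', 0.0331)
mould_near [([0.58, 0.33, 0.014], 0.85), ([0.361, 0.535, -0.001], 0.71)]
pad []
mould_near [([0.366, 0.532, -0.001], 0.95), ([0.769, 0.222, -0.005], 0.58)]
pad [([0.586, 0.303, 0.05], 0.51)]
(14.4333, np.float64(0.139), 'r', np.float64(0.1483), 'Ftan', -4.41, 'F', array([ 0.8,  4.4, -2.3]), 'gap', 0.0332)
```

Emit:
arm_command(
  increments=[
    {"x": 0, "y": -0.007, "z": 0, "rx": 0, "ry": 0, "rz": 2.9, "claw": 156},
    {"x": 0, "y": -0.015, "z": 0, "rx": 0, "ry": 0, "rz": 5.7, "claw": 156},
  ],
)

```text
time: 14.6
position: [0.4194, 0.1562, 0.132]
eef_rot: [0.998, 0.061, 0.001, -0.001]
ft_force: [5.3, 9.1, -4.7]
finger_gap: 0.033
gripper_force: 4.7
```

Emit:
arm_command(
  increments=[
    {"x": 0.001, "y": -0.007, "z": 0, "rx": 0, "ry": 0, "rz": 2.9, "claw": 156},
  ],
)

```text
time: 14.68
position: [0.4203, 0.1488, 0.132]
eef_rot: [0.996, 0.086, 0.001, -0.001]
ft_force: [2.8, 12.2, -4.6]
finger_gap: 0.0332
gripper_force: 5.7
```

```bash
python3 -c "
from h import *
print(hnow())"
```

```text
(14.6833, np.float64(0.279), 'r', np.float64(0.1484), 'Ftan', -11.58, 'F', array([ 2.8, 12.2, -4.6]), 'gap', 0.0332)
```

Emit:
arm_command(
  increments=[
    {"x": 0.001, "y": -0.004, "z": 0, "rx": 0, "ry": 0, "rz": 1.5, "claw": 156},
  ],
)

```text
time: 14.77
position: [0.421, 0.1447, 0.132]
eef_rot: [0.995, 0.099, 0.001, -0.001]
ft_force: [-1.8, 13.7, -3.2]
finger_gap: 0.0332
gripper_force: 6.6
```

```bash
python3 -c "
from h import *
print(hnow())"
```

```text
(14.7667, np.float64(0.307), 'r', np.float64(0.1484), 'Ftan', -13.84, 'F', array([-1.8, 13.7, -3.2]), 'gap', 0.0332)
```

The grip force is 13.8 N, 4.7 N above free, so I stop here. I'll open the fingers and rise.

Emit:
arm_command(
  increments=[
    {"x": -0.001, "y": 0.004, "z": 0, "rx": 0, "ry": 0, "rz": 0, "claw": 110},
    {"x": -0.001, "y": 0.004, "z": 0, "rx": 0, "ry": 0, "rz": 0, "claw": 110},
    {"x": -0.001, "y": 0.004, "z": 0, "rx": 0, "ry": 0, "rz": 0, "claw": 110},
    {"x": -0.001, "y": 0.004, "z": 0.03, "rx": 0, "ry": 0, "rz": 0, "claw": 110},
    {"x": -0.001, "y": 0.004, "z": 0.07, "rx": 0, "ry": 0, "rz": 0, "claw": 110},
    {"x": -0.001, "y": 0.004, "z": 0.11, "rx": 0, "ry": 0, "rz": 0, "claw": 110},
    {"x": -0.04, "y": 0.0, "z": 0.14, "rx": 0, "ry": 0, "rz": 0, "claw": 110},
    {"x": -0.06, "y": 0.0, "z": 0.17, "rx": 0, "ry": 0, "rz": 0, "claw": 110},
    {"x": -0.06, "y": 0.0, "z": 0.17, "rx": 0, "ry": 0, "rz": 0, "claw": 110},
    {"x": -0.06, "y": 0.0, "z": 0.17, "rx": 0, "ry": 0, "rz": 0, "claw": 110},
  ],
)

```text
time: 15.6
position: [0.3601, 0.142, 0.3037]
eef_rot: [0.995, 0.098, 0.002, 0.001]
ft_force: [-0.4, -1.1, -0.1]
finger_gap: 0.0485
gripper_force: 0.0
```

```bash
python3 -c "
from h import *
p=shot('side');q=shot('top')
im=np.hstack([cv2.resize(p['img'][190:300,260:400],None,fx=3,fy=3),cv2.resize(q['img'][150:260,210:330],None,fx=3,fy=3)]);cv2.imwrite('pics/c3.png',im[:,:,::-1])
for l in('pawl_knob','mould_near','mould_far','grip'):
 for s in(p,q):print(l,[(np.round(d['point'],3).tolist(),round(d['conf'],2)) for d in env.landmark_of(s,l)[:2]])
o=env.observe();print(o['time'],o['position'],o['ft_force'])"
```

```text
pawl_knob [([0.605, 0.212, 0.131], 0.67)]
pawl_knob [([0.609, 0.208, 0.135], 0.69), ([0.777, 0.068, -0.004], 0.63)]
mould_near [([0.582, 0.334, 0.015], 0.9), ([0.771, 0.223, 0.003], 0.68)]
mould_near [([0.77, 0.221, -0.007], 0.86), ([0.591, 0.335, 0.009], 0.76)]
mould_far []
mould_far [([0.602, 0.38, 0.011], 0.97)]
grip [([0.42, 0.154, 0.13], 0.69)]
grip [([0.417, 0.154, 0.126], 0.79)]
16.1 [0.36011999 0.14184193 0.30103573] [-0.3958051  -0.23306303 -0.8417406 ]
```

View pics/c3.png

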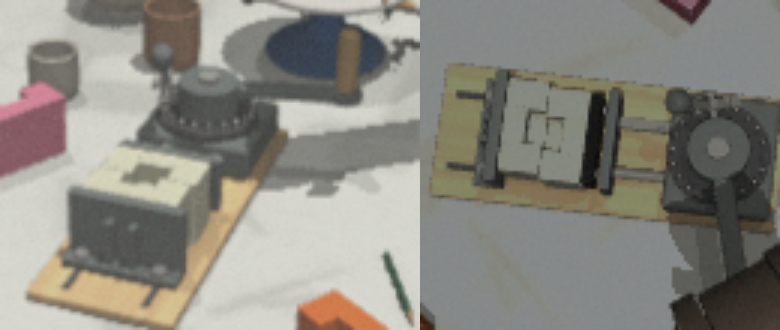

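The crops show the halves shut against the fence, with origins about 45 mm apart. The knob is on the mould side at (165,55) and the arm is clear.

```bash
python3 -c "
from rig import env
print(env.job_done())"
```

```text
the job is handed in; nothing more can be done
None
```

The job is handed in (no verdict came back): the pawl lever leans towards the mould, and the halves are shut against the fence, held by an estimated 20 N (worked out from the grip force, which ended 4.7 N above free). The arm is clear, the cups and bowl were never approached closely, and it took about 16 of the 67 s.

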